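Seat a filter cartridge against its hidden stop

TASK

Take the fresh blue cartridge out of the white stand and slide it, tab up, down into the slot of the grey aquarium filter until you feel it come up against the stop hidden inside. Press it home with a light but definite push that just makes the sprung stop give, without forcing the stop, then let go and leave it seated; leave the used orange cartridge and everything else where they are.

Things in the scene. Friction and masses are not known exactly. Their poses are not given: they have to be found in the camera images.
- cartridge_center (a point): Centre (half-way up) of the fresh cartridge: rigid blue plate with white panels, 12 mm thick (own x), 60 wide (y), 130 tall (z up), about 150 g, rounded lower edge. Its top 35 mm is a tab 36 mm wide, 12 mm thick: grip it across the 12 mm. A half turn about z makes no difference. It starts upright, 35 mm deep with 2 mm play all round, in one of the stand's two slots.
- used_center (a point): Centre of the used cartridge: the same shape and size, orange with brown panels, standing in the other slot of the stand. To be left there.
- stand: White stand, fixed, 80 mm (x) by 200 mm (y) by 45 mm high; origin at the centre of its underside. Two slots open to the top, at y = +45 and -45 mm in its frame, thin across x, 35 mm deep.
- slot_mouth (a point): Centre of the slot's mouth in the filter's level top, 115 mm up; axes as the filter, z up. Slot 14 mm (x) by 62 mm (y), 4 mm chamfer, straight down. The cartridge's lower edge meets the hidden stop 58 to 78 mm below the mouth, differently every time; 52 to 72 mm then still stand out.
- filter: Grey filter block, fixed, 90 mm (x) by 110 mm (y) by 115 mm high, origin under its centre; round black motor 82 mm high on its +y side, sloping spout on -x. A sprung rubber wiper in the slot's +x wall, 22 mm below the mouth, presses the cartridge against the other wall: sliding takes a roughly steady push of 2 to 9 N (varies) and the cartridge stays where it is left.
- stop (a joint): The hidden sprung stop at the bottom of the slot: metres by which it is pressed down, 0 when untouched. It yields with about 3 N per mm on top of the sliding resistance, 10 mm travel; more than 5 mm (15 N) is forcing it. Seated means still pressed a little by the cartridge.
- jar: Jar with red cap, 60 mm across, 85 mm tall, loose; origin at the centre of its underside. Leave alone.
- bottle: Bottle with white cap, 52 mm across, 150 mm tall, loose; origin at the centre of its underside. Leave alone.
- tweezer: Curved steel tweezer lying flat, 160 mm long along its x, loose; origin at its middle. Leave alone.
- scraper: Green-handled white scraper lying flat, 170 mm long along its x, loose; origin under the middle of the handle. Leave alone.
Things that resemble listed ones, but are neither listed nor needed, are in the scene too. Of the things like the part that bears cartridge_center, leave any that is pink or yellow; of the rest the larger one is meant.

How it is judged:
By the outcome, as a careful person would: the job done as asked, in the order asked, and still so for the second after the job is handed in, with the robot touching nothing.
It also fails if it takes over 59 s, if anything falls off the work surface, if the arm or the gripper's body presses on something with over 40 N, if the wrist force passes 120 N, or if a joint passes its speed limit or range.

ROBOT

A 7-joint arm with a two-finger parallel gripper is mounted at the origin on the work surface. World frame = base frame: x ahead of the robot, y to its left, z up, the work surface at z = 0. Lengths are in mm, angles in rad, forces in N, time in s.
With the tool pointing down it reaches from about 400 to 875 mm from the base axis. Payload 4.4 kg.
Tool frame: the origin (TCP) lies midway between the tips of the shut fingers; the grasp point (between the pads) lies 19 mm behind it (ctrl.pinch_z is the distance from the TCP to the grasp point, in mm); z points along the fingers, y is the line along which they close (so a half turn about z gives the same grasp; the last joint's range is limited). The gripper opens to 85 mm and grips with 20 to 120 N. Pads are 22 mm wide; open, the fingers measure 114 mm over their backs; the gripper's body (76 mm by 85 mm) begins 54 mm behind the grasp point. The pads swing forward as they close: fully open they stand 13 mm farther back than shut.
Start: joints at [-1.303, 0.628, 0.038, 1.517, -0.027, 0.996, -0.02], TCP at [212.94, 614.145, 231.313] pointing down, gripper open.
Joint ranges: [-3.06, 3.06], [-0.37, 2.12], [-1.25, 1.32], [0.18, 2.47], [-1.1, 4.24], [0.23, 1.98], [-2.94, 2.94]. Speed limits (rad/s): [2.57, 2.57, 3.14, 3.14, 3.14, 3.14, 3.14].

INTERFACE

Orientations are given as [roll, pitch, yaw] about the fixed x, y, z axes, in that order (R = Rz(yaw) Ry(pitch) Rx(roll)).
In Python, from cell import read_state, cams, order, ctrl gives the robot as it stands.
- The arm moves only by the tool move_arm, never from a script. Its argument "targets" is text: rows parted by semicolons, each of 7 numbers parted by spaces: the gripper's target within -1 to 1 (fully open at 1, half-way at 0, shut at -1), then the shift along the tool's x, y, z in cm, then the turn, a rotation vector about the tool's x, y, z in degrees. A call has 1 to 5 rows; each row shifts and turns the commanded pose from where the row before left it, along the tool's axes as they then stand; what a row does not reach is not made up. A row lasts 1/12 s, in which the tool goes at most 41.7 mm and 7.16 degrees, less where a joint would pass 70% of its speed; a pose out of reach is approached as far as the arm can. A call with a gripper value outside its range is refused whole. The fingers move at their own pace and stop on an object; the grip force is fixed at half the most. Time passes only in rows, so rows that do not move let the fingers close. It gives the time, the measured TCP pose, the force, the opening and the grip force at its end, in the units of the state.
- read_state(): the state, without advancing time (a new reading comes with each control period).
- cams.get_image(name): name is "side" or "top" or "wrist"; returns a dict with "color" (480x640x3 uint8, red, green, blue), "fovy" (degrees; the focal length in pixels is half the picture's height over the tangent of half this angle, whatever the lens; pixels are square), "cx", "cy" (the principal point, pixels), "rvec" (rotation vector, rad) and "tvec" (3), from world to camera coordinates, as OpenCV has them. Camera axes: x right, y down, z forward; pixel columns grow to the right and rows downward; lengths in mm; the calibration is good to about 2 mm. A picture is of the moment at which its call begins. There is no depth.
- order.finish_job(): hands the job in; it is judged then, once.
The state is a dict: "clock": time; "qpos": joint angles; "qd": joint speeds; "tau": joint torques, N m; "eef_pos": TCP position; "tool_rot": TCP orientation; "force": force on the tool from outside, world axes, zero at the start; "torque": the same for the moment, N m; "width": finger opening in mm; "gripper_force": force on a finger pad.
Only numpy, scipy, OpenCV 4.12 (cv2) and the standard library are available. Lean on these libraries where they do the work, as an engineer would, in place of code of your own. Each camera call takes 0.05 s, during which the arm holds its last target. There are 200 camera calls.

## Working session

There is one attempt and no reset: what is moved stays moved. The work goes in short steps, Python scripts to look and compute and a tool call to move; the robot and the scene stay as the last step left them, time stands still between calls to the robot, and variables do not carry over. Pictures are saved under pics/ and viewed, at most 10 in all, crops included, and the job is handed in when it is done.

Besides the shell and the picture viewer there is one more tool, called after ">>>" by a JSON object that holds its "method" and its "body". move_arm: Moves the arm, as the interface text tells. Its arguments: {"type":"object","properties":{"targets":{"type":"string"}},"required":["targets"]}

```bash
mkdir -p pics; cat > h.py <<'E'
import numpy as np, cv2
from cell import read_state, cams, order, ctrl
def shot(n,f):
    d=cams.get_image(n); cv2.imwrite('pics/'+f,d['color'][:,:,::-1]); np.save('pics/'+n+'.npy',d,allow_pickle=True); return d
def load(n): return np.load('pics/'+n+'.npy',allow_pickle=True).item()
def K(d):
    f=240/np.tan(np.radians(d['fovy'])/2); return np.array([[f,0,d['cx']],[0,f,d['cy']],[0,0,1]])
def back(d,uv,z):
    R=cv2.Rodrigues(np.array(d['rvec'],float))[0]; t=np.array(d['tvec'],float).ravel(); c=-R.T@t
    r=R.T@np.linalg.inv(K(d))@np.array([uv[0],uv[1],1.]); return c+r*(z-c[2])/r[2]
def proj(d,P): return cv2.projectPoints(np.array(P,float).reshape(-1,3),np.array(d['rvec'],float),np.array(d['tvec'],float),K(d),None)[0].reshape(-1,2)
E
python3 - <<'E'
from h import *
for n in('top','side'):
    d=shot(n,n+'0.png'); print(n,d['fovy'],d['cx'],d['cy'],d['rvec'],d['tvec'],[k for k in d])
print(read_state(),ctrl.pinch_z)
E
```

```text
top 48.959415944932374 319.5611167559335 239.15303316439332 [ 2.15604375 -2.17112952  0.11251579] [-135.45595661  567.96313443 1210.30498656] ['color', 'fovy', 'cx', 'cy', 'rvec', 'tvec']
side 45.73972079196466 320.5085101356953 232.82252806174367 [ 2.07780136 -0.87200425  0.41848314] [-514.37819857  247.72387691 1089.5327252 ] ['color', 'fovy', 'cx', 'cy', 'rvec', 'tvec']
{'clock': 0.1, 'qpos': array([-1.30278229,  0.62929565,  0.03842538,  1.51827513, -0.02701478,
        0.99630207, -0.02001751]), 'qd': array([ 0.00029298, -0.00215261, -0.00010689, -0.00256304, -0.00034509,
       -0.00098556,  0.0003332 ]), 'tau': array([ 3.30642550e-03, -5.64534903e+01,  1.23058923e+00, -1.93973601e+01,
        1.12748856e-02,  5.46317213e-03, -2.33198983e-05]), 'eef_pos': array([212.74181754, 613.59627479, 230.45118265]), 'tool_rot': array([-3.13982955e+00, -3.40863671e-06,  2.80776858e+00]), 'force': array([-0.15171051,  0.0850418 ,  0.73705373]), 'torque': array([-0.03638188,  0.0180223 , -0.0453979 ]), 'gripper_force': 0.0, 'width': 85.41254582995857} 18.700000000000003
```

View pics/top0.png

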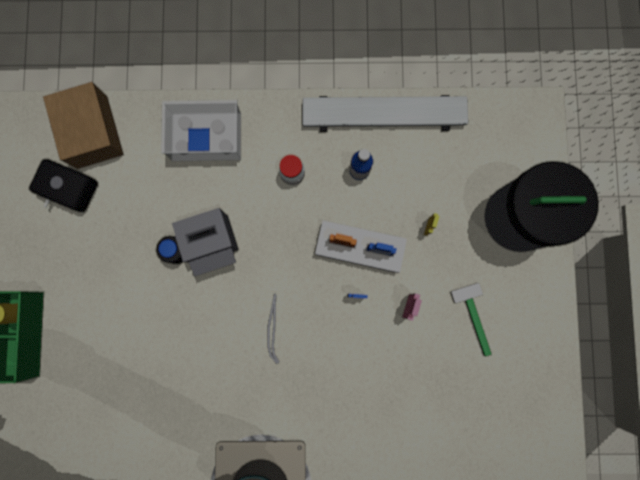

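View pics/side0.png

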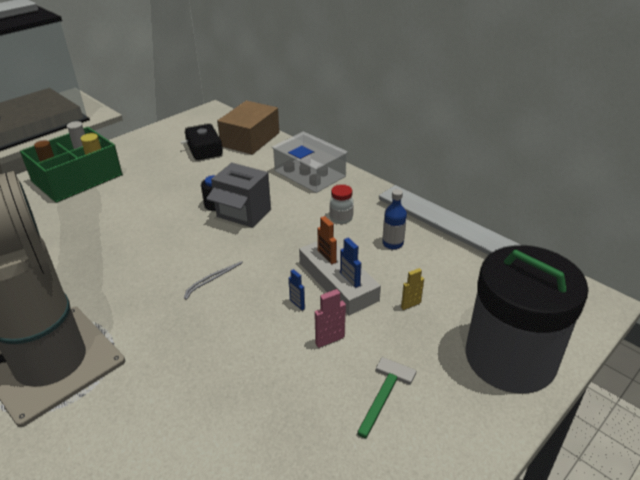

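Blue candidates: the one in the white stand (top 382,248; side 350,262) and a smaller loose one on the table (top 357,296; side 297,290). Pink (412,306) and yellow (432,223) are excluded. The one in the stand fits, because it is larger and sits in the stand slot. I'll confirm this in an enlarged crop and take corners there.

```bash
python3 - <<'E'
from h import *
d=load('top');c=d['color'][:,:,::-1]
a=cv2.resize(c[210:310,310:430],None,fx=5,fy=5,interpolation=cv2.INTER_CUBIC)[:, :]
b=cv2.resize(c[200:280,165:245],None,fx=5,fy=5,interpolation=cv2.INTER_CUBIC)
a=cv2.resize(c[215:315,310:400+10],(400,400),interpolation=cv2.INTER_CUBIC)
b=cv2.resize(b,(400,400))
cv2.imwrite('pics/crop1.png',np.hstack([a,b]))
for n,uv,z in(('stand blue',(382,248),140),('orange',(343,240),140),('small',(357,296),60),('slot',(202,234),115),('jar',(291,166),85),('bottle',(363,155),150)):print(n,back(d,uv,z).round())
print(proj(d,[[213,614,230]]))
E
```

```text
stand blue [ 535. -273.  140.]
orange [ 553. -190.  140.]
small [ 433. -224.   60.]
slot [571. 118. 115.]
jar [730. -76.  85.]
bottle [ 736. -235.  150.]
[[-73.99665638 414.88269218]]
```

View pics/crop1.png

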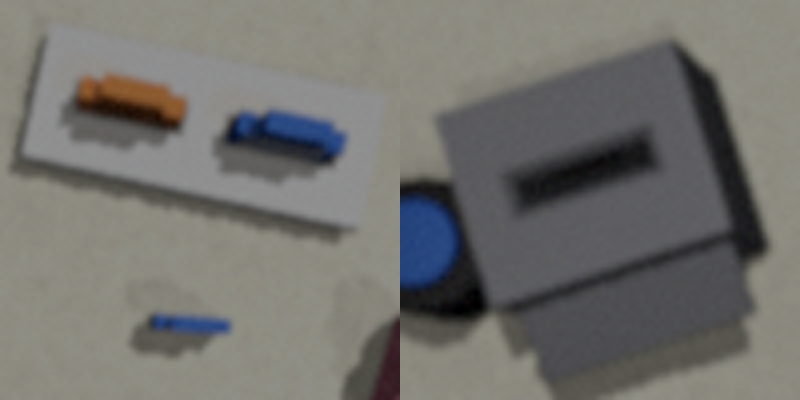

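The crop confirms it: the blue cartridge in the stand is full-size, and the one on the table is clearly smaller. Next I'll fit poses from the corners.

```bash
cat >> h.py <<'E'
def tool(P,yaw=None,s=None):
    from scipy.spatial.transform import Rotation as Ro
    s=s or read_state(); R=Ro.from_euler('xyz',s['tool_rot']).as_matrix()
    out=(R.T@(np.array(P,float)-s['eef_pos'])/10).round(2)
    if yaw is not None:
        y0=np.arctan2(R[1,0],R[0,0]); dy=(yaw-y0+np.pi/2)%np.pi-np.pi/2
        print('turn tool z deg',-np.degrees(dy).round(2))
    return out
E
python3 - <<'E'
from h import *
d=load('top')
S=[back(d,(310+x/4,215+y/4),45)[:2] for x,y in((48,27),(385,98),(355,227),(22,157))]
F=[back(d,(165+(x-400)/5,200+y/5),115)[:2] for x,y in((438,115),(675,40),(733,232),(495,308))]
for n,Q in(('stand',S),('filter',F)):
    Q=np.array(Q);c=Q.mean(0);l=(Q[0]+Q[3]-Q[1]-Q[2])/2;w=(Q[0]+Q[1]-Q[2]-Q[3])/2
    yl=np.arctan2(l[1],l[0]);print(n,c.round(1),np.linalg.norm(l).round(1),np.linalg.norm(w).round(1),'yaw long',np.degrees(yl).round(1),np.degrees(np.arctan2(w[1],w[0])).round(1))
    print('  -45 along:',(c-45*l/np.linalg.norm(l)).round(1))
for x in((510,196),(657,148)):print(back(d,(165+(x[0]-400)/5,200+x[1]/5),115).round(1))
s=read_state();print(tool([480,300,260],s=s),s['tool_rot'])
E
```

```text
stand [ 547.  -234.5] 198.3 77.3 yaw long 77.6 -13.0
  -45 along: [ 537.4 -278.5]
filter [569.6 118.3] 108.9 89.5 yaw long 107.4 17.4
  -45 along: [583.1  75.4]
[559.8 151.2 115. ]
[580.6  86.9 115. ]
[-35.53 -20.88  -2.92] [-3.13982955e+00 -3.40863671e-06  2.80776858e+00]
```

>>> {"method": "move_arm", "body": {"targets": "1 -3.5 -2.1 -0.3 0 0 0;1 -3.5 -2.1 -0.3 0 0 0;1 -3.5 -2.1 -0.3 0 0 0;1 -3.5 -2.1 -0.3 0 0 0;1 -3.5 -2.1 -0.3 0 0 0"}}

```text
clock: 0.52
eef_pos: [344.6, 455.7, 246.1]
tool_rot: [-3.141, -0.0, 2.808]
force: [0.5, -0.1, -0.2]
width: 85.5
gripper_force: 0.0
```

>>> {"method": "move_arm", "body": {"targets": "1 -3.5 -2.1 -0.3 0 0 0;1 -3.5 -2.1 -0.3 0 0 0;1 -3.5 -2.1 -0.3 0 0 0;1 -3.5 -2.1 -0.3 0 0 0;1 -3.5 -2.1 -0.3 0 0 0"}}

```text
clock: 0.93
eef_pos: [475.6, 299.2, 261.2]
tool_rot: [-3.141, -0.0, 2.808]
force: [0.2, 0.3, -0.1]
width: 85.5
gripper_force: 0.0
```

>>> {"method": "move_arm", "body": {"targets": "1 0 0 0 0 0 7;1 0 0 0 0 0 7;1 0 0 0 0 0 7;1 0 0 0 0 0 7;1 0 0 0 0 0 7"}}

```text
clock: 1.35
eef_pos: [474.6, 300.7, 260.9]
tool_rot: [-3.141, -0.0, 2.191]
force: [-0.2, 0.3, 0.2]
width: 85.0
gripper_force: 0.0
```

>>> {"method": "move_arm", "body": {"targets": "1 0 0 0 0 0 7;1 0 0 0 0 0 7;1 0 0 0 0 0 7;1 0 0 0 0 0 7;1 0 0 0 0 0 7"}}

```text
clock: 1.77
eef_pos: [474.5, 301.0, 260.9]
tool_rot: [-3.141, 0.0, 1.58]
force: [-1.4, -0.7, 0.6]
width: 85.7
gripper_force: 0.0
```

>>> {"method": "move_arm", "body": {"targets": "1 0 0 0 0 0 7;1 0 0 0 0 0 6.3;1 0 0 0 0 0 0"}}

```text
clock: 2.02
eef_pos: [474.4, 301.0, 260.8]
tool_rot: [-3.141, 0.001, 1.351]
force: [-0.3, 0.1, -0.3]
width: 85.2
gripper_force: 0.0
```

```bash
python3 -c "
from h import *
s=read_state();print(s['clock'],s['qpos'].round(2),s['eef_pos'].round(1),np.degrees(s['tool_rot']).round(2),tool([537,-276,260],np.radians(77.6),s))"
```

```text
turn tool z deg -0.17
2.0167 [-0.91  0.5   0.46  1.74 -0.26  0.96 -0.58] [474.4 301.  260.8] [-1.7997e+02  6.0000e-02  7.7430e+01] [-54.96  18.66   0.13]
```

>>> {"method": "move_arm", "body": {"targets": "1 -3.9 1.3 0 0 0 0;1 -3.9 1.3 0 0 0 0;1 -3.9 1.3 0 0 0 0;1 -3.9 1.3 0 0 0 0;1 -3.9 1.3 0 0 0 0"}}

```text
clock: 2.43
eef_pos: [496.0, 94.9, 261.2]
tool_rot: [-3.141, 0.0, 1.358]
force: [1.9, -0.2, 0.2]
width: 85.3
gripper_force: 0.0
```

>>> {"method": "move_arm", "body": {"targets": "1 -3.9 1.3 0 0 0 0;1 -3.9 1.3 0 0 0 0;1 -3.9 1.3 0 0 0 0;1 -3.9 1.3 0 0 0 0;1 -3.9 1.3 0 0 0 0"}}

```text
clock: 2.85
eef_pos: [517.5, -109.6, 261.2]
tool_rot: [-3.141, -0.0, 1.358]
force: [1.2, 0.8, -0.6]
width: 85.3
gripper_force: 0.0
```

>>> {"method": "move_arm", "body": {"targets": "1 -3.9 1.3 0 0 0 0;1 -3.9 1.3 0 0 0 0;1 -3.9 1.3 0 0 0 0;1 -3.9 1.3 0 0 0 0;1 0 0 0 0 0 0"}}

```text
clock: 3.27
eef_pos: [533.0, -282.5, 261.6]
tool_rot: [3.14, 0.008, 1.346]
force: [-0.2, -0.9, 0.9]
width: 85.2
gripper_force: 0.0
```

```bash
python3 -c "
from h import *
d=shot('wrist','w1.png');s=read_state();print(s['clock'],s['qpos'].round(2),s['eef_pos'].round(1),np.degrees(s['tool_rot']).round(2),tool([537,-276,260],np.radians(77.6),s)); print(proj(d,[[537,-276,140],s['eef_pos']]))"
```

```text
turn tool z deg -0.34
3.3167 [ 0.14  0.56  0.48  1.63 -0.29  1.01  0.48] [ 533.3 -277.5  261.1] [180.     0.22  77.26] [0.23 0.32 0.11]
[[322.31153442 225.65132525]
 [315.97144601 309.27352763]]
```

View pics/w1.png

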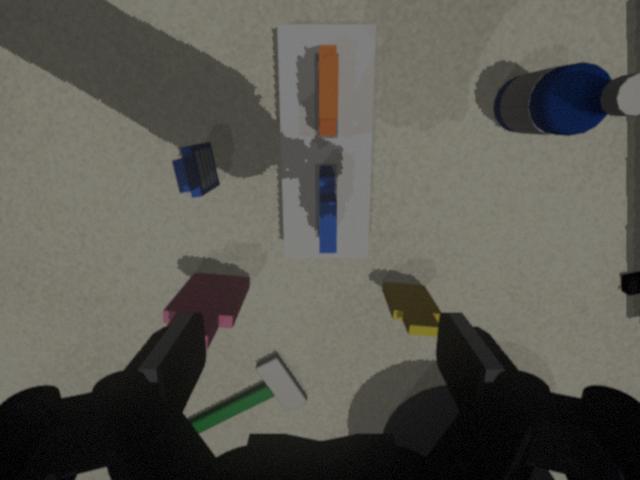

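The wrist view shows the blue cartridge at about u 319-337, v 165-252, with the orange one behind it at v 45-136. I'll enlarge it for the tab edges.

```bash
python3 - <<'E'
from h import *
d=load('wrist');c=d['color'][:,:,::-1]
cv2.imwrite('pics/crop2.png',cv2.resize(c[155:265,270:380],(770,770)[:2],interpolation=cv2.INTER_CUBIC)[:,:][0:770:1][:, :].copy() if False else cv2.resize(c[158:262,270:380],(634,600),interpolation=cv2.INTER_CUBIC))
R=cv2.Rodrigues(d['rvec'])[0];print('cam',(-R.T@d['tvec']).round(1))
for uv in((328,205),(328,228),(328,252),(319,228),(337,228)):print(uv,back(d,uv,140).round(1),back(d,uv,105).round(1))
E
```

```text
cam [ 550.7 -208.6  402.2]
(328, 205) [ 543.9 -262.8  140. ] [ 543.  -270.1  105. ]
(328, 228) [ 540.4 -278.5  140. ] [ 539.1 -287.8  105. ]
(328, 252) [ 536.7 -295.4  140. ] [ 534.8 -307.   105. ]
(319, 228) [ 534.4 -277.1  140. ] [ 532.3 -286.3  105. ]
(337, 228) [ 546.5 -279.9  140. ] [ 545.9 -289.4  105. ]
```

View pics/crop2.png

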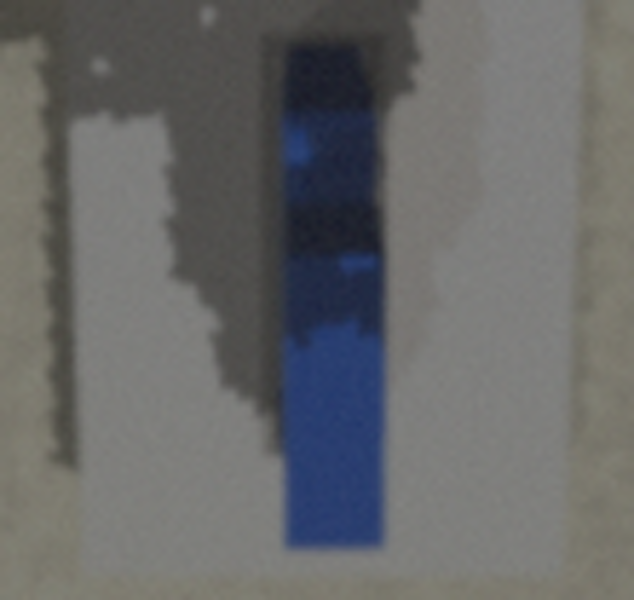

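The tab's top face spans v 202-253 at u 328, which back-projects to 36 mm (matching the spec), centred at (540.3, -278.4) with yaw 77.5°.

```bash
python3 -c "
from h import *
print(tool([540.3,-278.4,107],np.radians(77.5)))"
```

```text
turn tool z deg -0.24
[ 0.12  0.7  15.41]
```

>>> {"method": "move_arm", "body": {"targets": "1 0.1 0.7 0 0 0 0;1 0 0 3.9 0 0 0;1 0 0 3.9 0 0 0;1 0 0 3.9 0 0 0;1 0 0 3.0 0 0 0"}}

```text
clock: 3.73
eef_pos: [542.3, -268.0, 111.5]
tool_rot: [-3.139, -0.003, 1.359]
force: [0.3, 0.1, -0.1]
width: 85.6
gripper_force: 0.0
```

>>> {"method": "move_arm", "body": {"targets": "1 0 0 0.7 0 0 0;1 0 0 0 0 0 0;1 0 0 0 0 0 0"}}

```text
clock: 3.98
eef_pos: [543.4, -271.2, 108.3]
tool_rot: [3.14, -0.0, 1.356]
force: [0.1, 0.0, 0.3]
width: 85.8
gripper_force: 0.0
```

```bash
python3 -c "
from h import *
s=read_state();print(np.degrees(s['tool_rot']),s['eef_pos'],tool([540.3,-278.4,107],np.radians(77.5)))"
```

```text
turn tool z deg 0.2
[ 1.79921735e+02 -4.29841206e-03  7.77029656e+01] [ 543.3840231  -271.18545838  108.30250003] [-0.77 -0.15  0.13]
```

>>> {"method": "move_arm", "body": {"targets": "1 -0.8 -0.1 0.1 0 0 0.2;1 0 0 0 0 0 0;-1 0 0 0 0 0 0;-1 0 0 0 0 0 0;-1 0 0 0 0 0 0"}}

```text
clock: 4.4
eef_pos: [539.8, -279.5, 107.1]
tool_rot: [3.14, -0.0, 1.35]
force: [-0.2, -0.1, 0.3]
width: 51.7
gripper_force: 0.0
```

>>> {"method": "move_arm", "body": {"targets": "-1 0 0 0 0 0 0;-1 0 0 0 0 0 0;-1 0 0 0 0 0 0;-1 0 0 0 0 0 0;-1 0 0 0 0 0 0"}}

```text
clock: 4.82
eef_pos: [539.4, -279.4, 106.4]
tool_rot: [-3.142, -0.0, 1.35]
force: [-1.3, -0.4, 1.9]
width: 11.6
gripper_force: 58.5
```

>>> {"method": "move_arm", "body": {"targets": "-1 0 0 -1 0 0 0;-1 0 0 -1.5 0 0 0;-1 0 0 -2 0 0 0;-1 0 0 -2.5 0 0 0;-1 0 0 -3 0 0 0"}}

```text
clock: 5.23
eef_pos: [538.3, -278.8, 206.5]
tool_rot: [-3.138, -0.001, 1.35]
force: [0.3, 0.6, -1.6]
width: 11.2
gripper_force: 58.4
```

>>> {"method": "move_arm", "body": {"targets": "-1 0 0 -3 0 0 0;-1 0 0 -3 0 0 0;-1 0 0 0 0 0 0;-1 0 0 0 0 0 0"}}

```text
clock: 5.57
eef_pos: [540.2, -280.1, 268.5]
tool_rot: [3.138, 0.001, 1.35]
force: [0.1, 0.3, -1.9]
width: 11.5
gripper_force: 58.6
```

```bash
python3 -c "
from h import *
s=read_state();print(s['force'],s['eef_pos'],tool([570,118,266],np.radians(107.4)))"
```

```text
turn tool z deg -30.03
[ 0.12978726  0.30713594 -1.87934798] [ 540.15556787 -280.07212735  268.52781379] [39.5  -5.79  0.2 ]
```

>>> {"method": "move_arm", "body": {"targets": "-1 2 -0.3 0 0 0 0;-1 3 -0.4 0 0 0 0;-1 3.5 -0.5 0 0 0 0;-1 3.5 -0.5 0 0 0 0;-1 3.5 -0.5 0 0 0 0"}}

```text
clock: 5.98
eef_pos: [550.6, -121.6, 264.8]
tool_rot: [-3.138, 0.0, 1.35]
force: [1.0, -0.2, -1.5]
width: 11.6
gripper_force: 58.6
```

>>> {"method": "move_arm", "body": {"targets": "-1 3.5 -0.5 0 0 0 0;-1 3.5 -0.5 0 0 0 0;-1 3.5 -0.5 0 0 0 0;-1 3.5 -0.5 0 0 0 0;-1 3.5 -0.5 0 0 0 0"}}

```text
clock: 6.4
eef_pos: [564.4, 54.7, 264.9]
tool_rot: [-3.139, 0.001, 1.35]
force: [0.5, -0.4, -1.7]
width: 11.6
gripper_force: 58.6
```

>>> {"method": "move_arm", "body": {"targets": "-1 3 -0.5 0 0 0 0;-1 2 -0.3 0 0 0 0;-1 1 -0.2 0 0 0 0;-1 0 0 0 0 0 0;-1 0 0 0 0 0 -5"}}

```text
clock: 6.82
eef_pos: [568.3, 112.5, 265.3]
tool_rot: [-3.14, 0.002, 1.438]
force: [-0.7, -0.6, -0.7]
width: 11.6
gripper_force: 58.6
```

>>> {"method": "move_arm", "body": {"targets": "-1 0 0 0 0 0 -6;-1 0 0 0 0 0 -6;-1 0 0 0 0 0 -6;-1 0 0 0 0 0 -5;-1 0 0 0 0 0 -2"}}

```text
clock: 7.23
eef_pos: [568.7, 110.3, 265.9]
tool_rot: [-3.14, 0.001, 1.874]
force: [0.4, 0.0, -1.7]
width: 11.0
gripper_force: 58.6
```

>>> {"method": "move_arm", "body": {"targets": "-1 0 0 0 0 0 0;-1 0 0 0 0 0 0;-1 0 0 0 0 0 0"}}

```text
clock: 7.48
eef_pos: [568.9, 112.0, 266.1]
tool_rot: [-3.141, 0.001, 1.871]
force: [-1.0, -0.4, -0.7]
width: 11.3
gripper_force: 58.6
```

```bash
python3 - <<'E'
from h import *
d=shot('wrist','w2.png');shot('top','t2.png');shot('side','s2.png')
s=read_state();print(s['clock'],s['force'].round(1),s['eef_pos'].round(1),np.degrees(s['tool_rot']).round(2),tool([570,118,266],np.radians(107.4)))
print(proj(d,[[570,118,115],[561,149,115],[579,87,115]]))
E
```

```text
turn tool z deg -0.08
7.6333 [ 0.2  0.1 -1.1] [569.  113.2 266.2] [-1.7998e+02  2.0000e-02  1.0732e+02] [0.43 0.24 0.02]
[[322.64539063 218.7653439 ]
 [323.50594263 175.86327034]
 [321.83706935 259.06350033]]
```

View pics/w2.png

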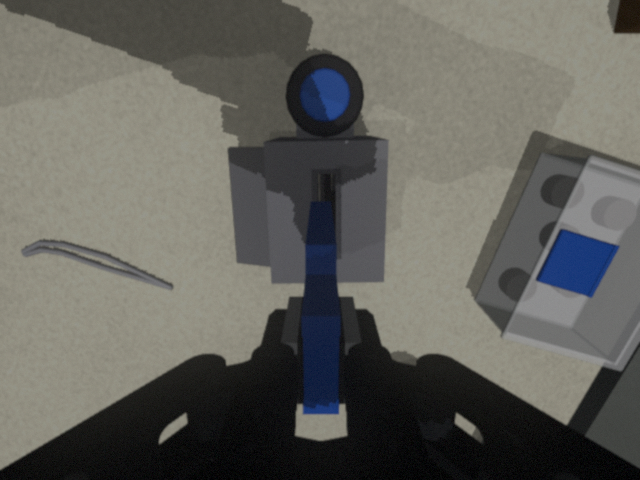

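```bash
python3 - <<'E'
from h import *
d=load('wrist');c=d['color'][:,:,::-1]
g=np.clip(c[130:290,255:400].astype(float)*1.6,0,255).astype(np.uint8)
cv2.imwrite('pics/crop3.png',cv2.resize(g,None,fx=3.75,fy=3.75,interpolation=cv2.INTER_CUBIC))
from scipy.spatial.transform import Rotation as Ro
s=read_state();R=Ro.from_euler('xyz',s['tool_rot']).as_matrix();p=s['eef_pos']
# cartridge bottom end corners in tool coords (bottom 97 below TCP), far end +30
P=[p+R@np.array([x,y,z]) for x,y,z in((30,-6,97),(30,6,97),(30,-6,2),(30,6,2),(18,-6,-33),(18,6,-33),(-18,-6,-33),(-18,6,-33))]
print(s['eef_pos'],proj(d,P).round(1).tolist())
E
```

```text
[568.97476064 113.15339273 266.1994912 ] [[309.1, 198.1], [328.8, 198.1], [302.0, 243.2], [333.8, 243.2], [297.3, 314.7], [337.1, 314.6], [299.4, 413.9], [335.9, 413.9]]
```

View pics/crop3.png

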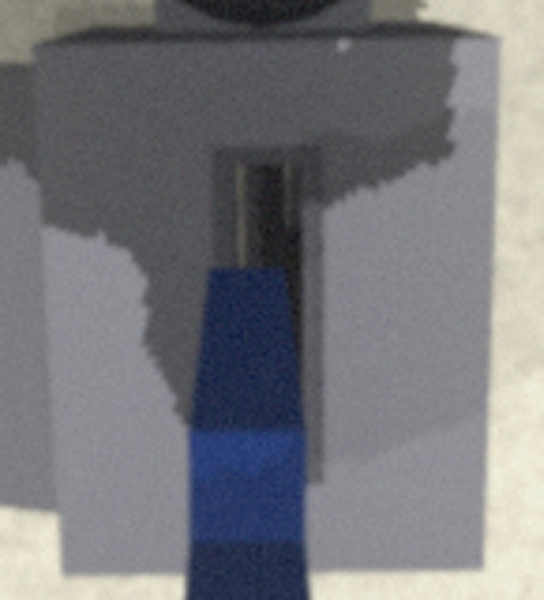

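Slot outer edges (with chamfer) are u 311.8-340.9 and v 169.5-258.8, so the centre is (326.3, 214.1). The held cartridge appears 1.1 mm toward +y of the model, which is camera bias, with no tilt.

```bash
python3 - <<'E'
from h import *
d=load('wrist');s=read_state()
q=back(d,(326.3,214.1),115);print(q)
t=tool(q,np.radians(107.4),s);print('slot in tool cm',t,'corrected',t-[-.05,.11,0],s['eef_pos'],s['qpos'].round(3))
l=back(d,(255+42/3.75,130+45/3.75),115)-back(d,(255+63/3.75,130+573/3.75),115)
r=back(d,(255+498/3.75,130+40/3.75),115)-back(d,(255+484/3.75,130+568/3.75),115)
for v in(l,r):print(np.degrees(np.arctan2(v[1],v[0])),np.linalg.norm(v))
sl=back(d,(255+213/3.75,130+148/3.75),115)-back(d,(255+322/3.75,130+148/3.75),115);print(np.degrees(np.arctan2(sl[1],sl[0]))-180+90)
E
```

```text
[571.5603777  122.26416028 115.        ]
turn tool z deg -0.08
slot in tool cm [ 0.8   0.52 15.12] corrected [ 0.85  0.41 15.12] [568.97476064 113.15339273 266.1994912 ] [-0.462  0.508  0.336  1.681 -0.193  0.985  0.244]
107.28579083673065 108.61375174770379
108.48269242929825 108.40452403393992
-252.7689165390815
```

>>> {"method": "move_arm", "body": {"targets": "-1 0.7 0.4 1 0 0 -0.2;-1 0 0 2 0 0 0;-1 0 0 0 0 0 0;-1 0 0 0 0 0 0;-1 0 0 0 0 0 0"}}

```text
clock: 8.05
eef_pos: [571.0, 121.6, 236.4]
tool_rot: [-3.142, 0.0, 1.878]
force: [-0.2, -0.6, -0.8]
width: 11.0
gripper_force: 58.5
```

>>> {"method": "move_arm", "body": {"targets": "-1 0 0 0 0 0 0;-1 0 0 0 0 0 0;-1 0 0 0 0 0 0;-1 0 0 0 0 0 0;-1 0 0 0 0 0 0"}}

```text
clock: 8.47
eef_pos: [570.9, 121.4, 236.6]
tool_rot: [3.141, -0.0, 1.877]
force: [0.4, 0.3, -1.5]
width: 11.3
gripper_force: 58.5
```

```bash
python3 - <<'E'
from h import *
s=read_state();d=shot('wrist','w3.png');t=shot('top','t3.png');print(s['eef_pos'],np.degrees(s['tool_rot']),read_state()['eef_pos'])
from scipy.spatial.transform import Rotation as Ro
R=Ro.from_euler('xyz',s['tool_rot']).as_matrix();p=s['eef_pos']
P=[p+R@np.array([x,y,z]) for x,y,z in((30,-6,97),(30,6,97),(30,-6,2),(30,6,2),(-18,-6,-33),(-18,6,-33))]
print(proj(d,P).round(1).tolist())
c=d['color'][:,:,::-1]
g=np.clip(c[130:290,255:400].astype(float)*1.6,0,255).astype(np.uint8)
cv2.imwrite('pics/crop4.png',cv2.resize(g,None,fx=3.75,fy=3.75,interpolation=cv2.INTER_CUBIC))
E
```

```text
[570.89194365 121.43631749 236.60066911] [ 1.79970535e+02 -2.41918736e-03  1.07568304e+02] [570.78800231 121.43995348 236.43364558]
[[308.5, 199.8], [328.2, 199.8], [301.1, 245.7], [332.8, 245.8], [298.2, 416.3], [334.6, 416.3]]
```

View pics/crop4.png

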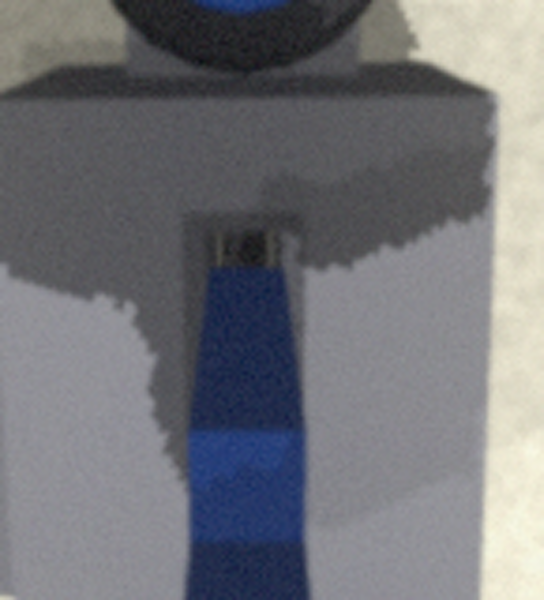

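```bash
python3 - <<'E'
from h import *
d=load('wrist');s=read_state();s['eef_pos']=np.array([570.89,121.44,236.6])
print(tool(back(d,(319.9,186.8),115),np.radians(107.5),s)-[3.5+.04,.14,0])
E
```

```text
turn tool z deg 0.07
[-0.12 -0.05 12.16]
```

>>> {"method": "move_arm", "body": {"targets": "-1 -0.1 -0.05 1 0 0 0;-1 0 0 1 0 0 0;-1 0 0 0.4 0 0 0;-1 0 0 0.3 0 0 0;-1 0 0 0.3 0 0 0"}}

```text
clock: 8.98
eef_pos: [570.4, 120.3, 205.5]
tool_rot: [-3.141, -0.0, 1.877]
force: [0.2, -0.1, -1.8]
width: 11.3
gripper_force: 58.8
```

>>> {"method": "move_arm", "body": {"targets": "-1 0 0 0.3 0 0 0;-1 0 0 0.3 0 0 0;-1 0 0 0.3 0 0 0;-1 0 0 0.3 0 0 0;-1 0 0 0 0 0 0"}}

```text
clock: 9.4
eef_pos: [570.3, 120.4, 193.7]
tool_rot: [-3.141, -0.0, 1.878]
force: [-0.2, -0.4, -2.1]
width: 11.1
gripper_force: 58.7
```

>>> {"method": "move_arm", "body": {"targets": "-1 0 0 0.3 0 0 0;-1 0 0 0.3 0 0 0;-1 0 0 0.3 0 0 0;-1 0 0 0.3 0 0 0;-1 0 0 0.3 0 0 0"}}

```text
clock: 9.82
eef_pos: [570.4, 120.3, 179.9]
tool_rot: [-3.142, -0.0, 1.878]
force: [-1.8, -0.9, 5.5]
width: 11.6
gripper_force: 59.8
```

>>> {"method": "move_arm", "body": {"targets": "-1 0 0 0.4 0 0 0;-1 0 0 0.4 0 0 0;-1 0 0 0.4 0 0 0;-1 0 0 0.4 0 0 0;-1 0 0 0.2 0 0 0"}}

```text
clock: 10.23
eef_pos: [570.2, 120.4, 161.6]
tool_rot: [-3.141, -0.0, 1.878]
force: [-2.9, -0.2, 5.9]
width: 11.2
gripper_force: 59.8
```

>>> {"method": "move_arm", "body": {"targets": "-1 0 0 0.1 0 0 0;-1 0 0 0.1 0 0 0;-1 0 0 0.1 0 0 0"}}

```text
clock: 10.48
eef_pos: [570.2, 120.3, 158.9]
tool_rot: [-3.141, -0.0, 1.878]
force: [-2.0, -0.8, 6.0]
width: 10.9
gripper_force: 59.8
```

>>> {"method": "move_arm", "body": {"targets": "-1 0 0 0.1 0 0 0;-1 0 0 0.1 0 0 0;-1 0 0 0.1 0 0 0;-1 0 0 0.05 0 0 0"}}

```text
clock: 10.82
eef_pos: [570.2, 120.3, 155.3]
tool_rot: [-3.141, -0.0, 1.878]
force: [-3.5, -1.0, 4.9]
width: 11.2
gripper_force: 59.9
```

>>> {"method": "move_arm", "body": {"targets": "-1 0 0 0.05 0 0 0;-1 0 0 0.05 0 0 0;-1 0 0 0.05 0 0 0;-1 0 0 0.05 0 0 0"}}

```text
clock: 11.15
eef_pos: [570.2, 120.3, 153.4]
tool_rot: [-3.141, -0.0, 1.878]
force: [-2.5, -0.9, 5.2]
width: 10.7
gripper_force: 59.9
```

>>> {"method": "move_arm", "body": {"targets": "-1 0 0 0.05 0 0 0;-1 0 0 0.05 0 0 0;-1 0 0 0.05 0 0 0;-1 0 0 0.05 0 0 0"}}

```text
clock: 11.48
eef_pos: [570.3, 120.3, 151.4]
tool_rot: [-3.141, -0.0, 1.878]
force: [-2.7, -0.3, 4.8]
width: 11.1
gripper_force: 59.8
```

>>> {"method": "move_arm", "body": {"targets": "-1 0 0 0.05 0 0 0;-1 0 0 0.05 0 0 0;-1 0 0 0.05 0 0 0;-1 0 0 0.05 0 0 0"}}

```text
clock: 11.82
eef_pos: [570.2, 120.3, 149.4]
tool_rot: [-3.141, -0.0, 1.878]
force: [-2.3, -0.5, 6.0]
width: 11.0
gripper_force: 59.9
```

>>> {"method": "move_arm", "body": {"targets": "-1 0 0 0.05 0 0 0;-1 0 0 0.05 0 0 0;-1 0 0 0.05 0 0 0"}}

```text
clock: 12.07
eef_pos: [570.2, 120.3, 147.9]
tool_rot: [-3.141, -0.0, 1.878]
force: [-3.1, -0.8, 5.9]
width: 11.2
gripper_force: 59.9
```

>>> {"method": "move_arm", "body": {"targets": "-1 0 0 0.05 0 0 0;-1 0 0 0.05 0 0 0;-1 0 0 0.05 0 0 0;-1 0 0 0.05 0 0 0"}}

```text
clock: 12.4
eef_pos: [570.2, 120.3, 145.9]
tool_rot: [-3.141, -0.0, 1.878]
force: [-3.0, -0.2, 4.0]
width: 11.2
gripper_force: 59.8
```

>>> {"method": "move_arm", "body": {"targets": "-1 0 0 0.05 0 0 0;-1 0 0 0.05 0 0 0;-1 0 0 0.05 0 0 0;-1 0 0 0.05 0 0 0"}}

```text
clock: 12.73
eef_pos: [570.2, 120.3, 143.8]
tool_rot: [-3.141, -0.0, 1.878]
force: [-2.9, -0.4, 5.3]
width: 11.1
gripper_force: 59.8
```

>>> {"method": "move_arm", "body": {"targets": "-1 0 0 0.05 0 0 0;-1 0 0 0.05 0 0 0;-1 0 0 0.05 0 0 0;-1 0 0 0.05 0 0 0"}}

```text
clock: 13.07
eef_pos: [570.2, 120.3, 141.9]
tool_rot: [-3.141, -0.0, 1.878]
force: [-2.4, 0.0, 5.8]
width: 11.0
gripper_force: 59.8
```

>>> {"method": "move_arm", "body": {"targets": "-1 0 0 0.05 0 0 0;-1 0 0 0.05 0 0 0;-1 0 0 0.05 0 0 0;-1 0 0 0.05 0 0 0"}}

```text
clock: 13.4
eef_pos: [570.2, 120.3, 139.8]
tool_rot: [-3.141, -0.0, 1.878]
force: [-3.6, -0.7, 5.3]
width: 11.3
gripper_force: 59.8
```

>>> {"method": "move_arm", "body": {"targets": "-1 0 0 0.05 0 0 0;-1 0 0 0.05 0 0 0;-1 0 0 0.05 0 0 0;-1 0 0 0.05 0 0 0"}}

```text
clock: 13.73
eef_pos: [570.2, 120.3, 137.8]
tool_rot: [-3.141, -0.0, 1.878]
force: [-2.7, -1.0, 4.1]
width: 11.0
gripper_force: 59.8
```

>>> {"method": "move_arm", "body": {"targets": "-1 0 0 0.05 0 0 0;-1 0 0 0.05 0 0 0;-1 0 0 0.05 0 0 0;-1 0 0 0.05 0 0 0"}}

```text
clock: 14.07
eef_pos: [570.2, 120.3, 136.1]
tool_rot: [-3.141, -0.0, 1.878]
force: [-4.1, -0.2, 9.6]
width: 11.4
gripper_force: 60.2
```

>>> {"method": "move_arm", "body": {"targets": "-1 0 0 0.05 0 0 0;-1 0 0 0.05 0 0 0;-1 0 0 0 0 0 0"}}

```text
clock: 14.32
eef_pos: [570.2, 120.3, 135.3]
tool_rot: [-3.141, -0.0, 1.878]
force: [-3.2, -0.8, 8.5]
width: 11.2
gripper_force: 60.4
```

>>> {"method": "move_arm", "body": {"targets": "-1 0 0 0.05 0 0 0;-1 0 0 0.05 0 0 0"}}

```text
clock: 14.48
eef_pos: [570.3, 120.3, 134.6]
tool_rot: [-3.141, -0.001, 1.878]
force: [-3.8, -1.3, 11.1]
width: 11.3
gripper_force: 60.7
```

>>> {"method": "move_arm", "body": {"targets": "-1 0 0 0.05 0 0 0;-1 0 0 0 0 0 0;-1 0 0 0 0 0 0"}}

```text
clock: 14.73
eef_pos: [570.2, 120.2, 134.2]
tool_rot: [-3.141, -0.0, 1.878]
force: [-4.3, -0.6, 11.7]
width: 11.4
gripper_force: 60.8
```

>>> {"method": "move_arm", "body": {"targets": "1 0 0 0 0 0 0;1 0 0 0 0 0 0;1 0 0 0 0 0 0;1 0 0 0 0 0 0;1 0 0 0 0 0 0"}}

```text
clock: 15.15
eef_pos: [570.7, 120.4, 132.6]
tool_rot: [-3.142, 0.0, 1.878]
force: [-0.2, -0.1, -0.5]
width: 71.5
gripper_force: 0.0
```

>>> {"method": "move_arm", "body": {"targets": "1 0 0 0 0 0 0;1 0 0 0 0 0 0;1 0 0 0 0 0 0;1 0 0 0 0 0 0;1 0 0 0 0 0 0"}}

```text
clock: 15.57
eef_pos: [570.6, 120.4, 132.8]
tool_rot: [-3.142, -0.0, 1.878]
force: [-0.3, 1.1, 0.6]
width: 85.4
gripper_force: 0.0
```

>>> {"method": "move_arm", "body": {"targets": "1 0 0 -1 0 0 0;1 0 0 -2 0 0 0;1 0 0 -3 0 0 0;1 0 0 -3.5 0 0 0;1 0 0 -3.5 0 0 0"}}

```text
clock: 15.98
eef_pos: [570.1, 120.1, 264.7]
tool_rot: [-3.141, 0.0, 1.877]
force: [1.2, -0.2, -0.3]
width: 85.2
gripper_force: 0.0
```

>>> {"method": "move_arm", "body": {"targets": "1 0 0 -2 0 0 0;1 -3 0 0 0 0 0;1 -3 0 0 0 0 0;1 0 0 0 0 0 0;1 0 0 0 0 0 0"}}

```text
clock: 16.4
eef_pos: [589.1, 60.6, 283.8]
tool_rot: [3.141, 0.001, 1.873]
force: [-0.6, 0.6, -0.9]
width: 85.7
gripper_force: 0.0
```

```bash
python3 - <<'E'
from h import *
a=shot('side','s5.png')['color'];b=shot('wrist','w5.png')['color']
print(read_state()['eef_pos'])
cv2.imwrite('pics/fin.png',np.hstack([cv2.resize(a[120:330,150:430],(400,300)),cv2.resize(b,(400,300))])[:,:,::-1])
E
```

```text
[588.44628826  63.78276609 283.09370017]
```

View pics/fin.png

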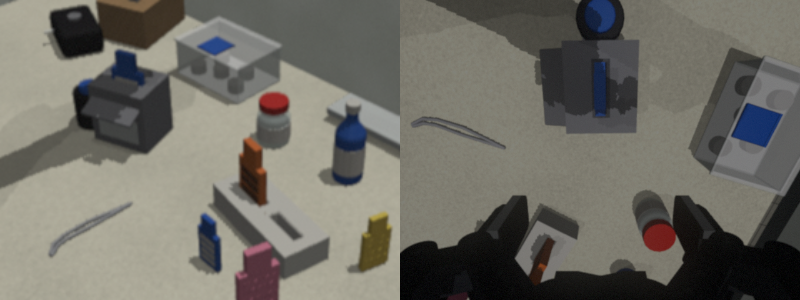

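The blue cartridge stands in the filter slot with its tab up (left half, about 125,65). The orange one is still in the stand, the other things are where they were, and the gripper is clear.

```bash
python3 -c "
from h import *
print(order.finish_job())"
```

```text
the job is handed in; nothing more can be done
None
```

The fresh blue cartridge is seated tab up in the filter slot, with the stop pressed about 2–3 mm by the force readings (under the 5 mm limit); I let go, left everything else where it was, and handed the job in at about 16.5 s.

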